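Clamp the boring cutter in the bench chuck

TASK

Take the boring cutter (the one with the blunt cylindrical head, not the pointed countersink) out of the rack, stand it shank down in the open bench chuck and lower it right to the bottom without dropping it. Then swing the chuck's crank handle clockwise, seen from above, until the three jaws have closed firmly on the shank and hold the cutter upright. Leave the countersink in the rack and the other things on the bench where they are.

Things in the scene. Friction and masses are not known exactly. Their poses are not given: they have to be found in the camera images.
- chuck: Upright steel fixture chuck bolted to the bench: flange 120 mm across, 12 mm thick; knurled sleeve 86 mm across, 42 to 78 mm high; fixed nose 62 mm across up to 86 mm; jaw tops 92 mm high. In the nose is a round bore 30 mm across, open at the top, its floor 30 mm above the bench. Origin on the bore's vertical axis at bench level, z up.
- seat (a point): Centre of the floor of the chuck's bore, 30 mm above the bench; the cutter's foot rests here.
- sleeve (a joint): Turn of the sleeve in rad, growing clockwise seen from above as the jaws close; range 0 to 2.3, starts at 0 to 0.4. At 0 the crank arm points along the chuck's -y and the jaw faces are 14 mm from the axis; they move in 4 mm per rad and meet the 16 mm shank at about 1.5, where the handle goes stiff. It drags at 3 to 5 N at the handle and stays where left; 10 to 20 N at the handle clamps.
- handle (a point): Middle of the upright turned wooden handle on the sleeve's crank arm, 105 mm from the chuck's axis and 100 mm above the bench. The handle is 26 mm across, from 67 to 128 mm above the bench; the iron arm under it is 12 mm thick, 54 to 66 mm above the bench.
- jaw0: First of three steel jaws spaced at 120 degrees round the bore, all moved together by the sleeve: 10 mm wide, 48 mm tall, from 44 to 92 mm above the bench. Origin on the chuck's axis at bench level when the sleeve is at 0.
- jaw1: Second jaw, as jaw0.
- jaw2: Third jaw, as jaw0.
- cutter: Boring cutter of plain steel, 147 mm long, 0.36 kg: round shank 16 mm across and 100 mm long with a bevelled foot, above it a blunt cylindrical head 30 mm across from 100 to 140 mm above the foot, with a 6 mm centre spur on top. Origin at the centre of the foot, z along the shank towards the head. Starts upright in one of the rack's two holes.
- countersink: Countersink of plain steel, same shank, with a pointed conical head 32 mm across (143 mm long in all). Origin at the centre of the foot. Stands in the rack's other hole and stays there.
- rack: Fixed dark oak block 70 x 150 x 48 mm (x, y, z) with two holes 19 mm across and 40 mm deep at y = -37 and +37 mm on its middle line; tools in it stand with the foot 8 mm above the bench. Origin at the centre of its underside.
- key_lever: Beech piano key lever 200 x 24 x 23 mm lying on the bench. Origin at the centre of its underside, x along its length.
- tin: Round copper tin 79 mm across, 42 mm tall. Origin at the centre of its underside.
- grinder: Hand grinder of cast iron bolted to the bench, footprint about 130 x 310 mm, 240 mm tall. Origin at the centre of its foot.
Things that resemble listed ones, but are neither listed nor needed, are in the scene too. Leave any green or purple look-alike of the cutter alone.

How it is judged:
On the way:
1. the cutter stands released, foot on the floor of the chuck's bore, in the still open jaws (horizontal distance between cutter and seat below 0.01 m and z of cutter in the frame of chuck below 0.036 m and angle between cutter's own z axis and vertical below 0.3 rad and value of joint sleeve below 1.2 rad and contact force between the fingers and cutter below 0.3 N), for 0.2 s.
At the end, for the whole second after the job is handed in: The cutter stands in the chuck, foot within 6 mm of the bore's floor and 4 mm of its axis, within 0.06 rad of upright, at rest; each of the three jaws presses on it with more than 6 N and the sleeve is at rest; the countersink still stands in its rack hole (contact force between each of jaw0, jaw1, jaw2 and cutter above 6 N and horizontal distance between cutter and seat below 0.004 m and z of cutter in the frame of chuck between 0.026 and 0.036 m and angle between cutter's own z axis and vertical below 0.06 rad and linear speed of cutter below 0.02 m/s and velocity of joint sleeve between -0.05 and 0.05 rad/s and horizontal distance between countersink and rack below 0.05 m and angle between countersink's own z axis and vertical below 0.15 rad); the robot touches nothing.
It fails at once if the countersink is moved from its place (over 20 mm) (distance of countersink from where it was at the start of the episode above 0.02 m).
It fails at once if the key lever is moved (over 20 mm) (distance of key_lever from where it was at the start of the episode above 0.02 m).
It fails at once if the tin is moved (over 20 mm) (distance of tin from where it was at the start of the episode above 0.02 m).
It fails at once if the cutter is dropped (falls free faster than 0.7 m/s, some 25 mm) (linear speed of cutter above 0.7 m/s and contact force between the fingers and cutter below 0.1 N).
It also fails if it takes over 69 s, if anything falls off the work surface, if the arm or the gripper's body presses on something with over 40 N, if the wrist force passes 120 N, or if a joint passes its speed limit or range.

ROBOT

A 7-joint arm with a two-finger parallel gripper is mounted at the origin on the work surface. World frame = base frame: x ahead of the robot, y to its left, z up, the work surface at z = 0. Lengths are in m, angles in rad, forces in N, time in s.
With the tool pointing down it reaches from about 0.425 to 0.875 m from the base axis. Payload 8.4 kg.
Tool frame: the origin (TCP) lies between the finger pads; the fingertips stand 22 mm ahead of it and the grasp point (between the pads) lies 3 mm ahead of it; z points along the fingers, y is the line along which they close (so a half turn about z gives the same grasp; the last joint's range is limited). The gripper opens to 85 mm and grips with 20 to 120 N. Pads are 22 mm wide; open, the fingers measure 114 mm over their backs; the gripper's body (76 mm by 85 mm) begins 54 mm behind the grasp point. The pads swing forward as they close: fully open they stand 13 mm farther back than shut.
Start: joints at [1.047, 0.333, 0.04, 1.465, -0.013, 1.343, -0.059], TCP at [0.268, -0.592, 0.253] pointing down, gripper open.
Joint ranges: [-2.58, 2.58], [-0.38, 2.09], [-1.3, 1.39], [0.25, 2.4], [-1.5, 4.64], [0.08, 2.09], [-2.65, 2.65]. Speed limits (rad/s): [2.22, 2.22, 2.79, 2.79, 3.14, 3.14, 3.14].

INTERFACE

Orientations are given as a 3x3 rotation matrix whose columns are the frame's x, y, z axes.
In Python, from station import ctrl gives the robot as it stands.
- The arm moves only by the tool drive_tool, never from a script. Its argument "deltas" is a list of rows, each a list of 2 entries, a list of its own where there are three numbers: the shift along the tool's x, y, z in mm, then the turn, a rotation vector about the tool's x, y, z in degrees. A call has 1 to 12 rows; each row is the pose to reach, as a shift and turn from the pose commanded when the call began, along the tool's axes at that moment; what a row does not reach only later rows make up. A row lasts 1/8 s, in which the tool goes at most 62.5 mm and 10.7 degrees, less where a joint would pass 70% of its speed; a pose out of reach is approached as far as the arm can. A call with a gripper value outside its range is refused whole. "jaw" is the opening, from 0 (shut) to 1 (fully open), set as the call begins (left out, the last holds). The fingers move at their own pace and stop on an object; "squeeze" is the grip in N (left out, the last holds). Time passes only in rows, so rows that repeat a pose let the fingers close. It gives the time, the measured TCP pose, the force, the opening and the grip force at its end, in the units of the state.
- ctrl.sense(): the state, without advancing time (a new reading comes with each control period).
- ctrl.camera(name): name is "side" or "top" or "wrist"; returns a dict with "pixels" (384x512x3 uint8, blue, green, red), "range_z" (384x512 float32, m along the optical axis (not along the pixel's ray), 0 where there is no reading), "camera_matrix" (3x3 intrinsics, pixels), "k1" (the pictures are not rectified: a ray, as slopes to the right and down, at radius r is drawn at 1 + k1 r^2 times it, then the intrinsics apply), "R" (3x3) and "t" (3): a world point X has camera coordinates R X + t. Camera axes: x right, y down, z forward; pixel columns grow to the right and rows downward; lengths in m; the calibration is good to about 2 mm. A picture is of the moment at which its call begins.
- ctrl.finish_job(): hands the job in; it is judged then, once.
The state is a dict: "t": time; "joints": joint angles; "dq": joint speeds; "joint_efforts": joint torques, N m; "tool_pos": TCP position; "tcp_rot": TCP orientation; "ft_force": force on the tool from outside, world axes, zero at the start; "ft_torque": the same for the moment, N m; "width": opening from 0.0 (shut) to 1.0 (fully open); "finger_force": force on a finger pad.
Only numpy, scipy, OpenCV 4.12 (cv2) and the standard library are available. Lean on these libraries where they do the work, as an engineer would, in place of code of your own. Each camera call takes 0.05 s, during which the arm holds its last target. There are 200 camera calls.

## Working session

There is one attempt and no reset: what is moved stays moved. The work goes in short steps, Python scripts to look and compute and a tool call to move; the robot and the scene stay as the last step left them, time stands still between calls to the robot, and variables do not carry over. Pictures are saved under pics/ and viewed, at most 10 in all, crops included, and the job is handed in when it is done.

Besides the shell and the picture viewer there is one more tool, called after "Call:" as name([rows], argument=value, ...), one row to a line, values as JSON. drive_tool: Moves the arm, as the interface text tells. Its arguments: {"type":"object","properties":{"deltas":{"type":"array"},"jaw":{"type":"number"},"squeeze":{"type":"number"}},"required":["deltas"]}

```bash
mkdir -p pics; ls; cat > h.py <<'E'
import numpy as np, cv2
from station import ctrl
def cam(n):
    return ctrl.camera(n)
def world(c,u=None,v=None):
    """world points of all pixels from depth"""
    K=c["camera_matrix"];h,w=c["range_z"].shape
    if u is None: v,u=np.mgrid[0:h,0:w]
    D=np.array([c["k1"],0,0,0,0.])
    p=cv2.undistortPoints(np.stack([u,v],-1).reshape(-1,1,2).astype(float),K,D).reshape(-1,2)
    return p
def pts(c):
    p=world(c);z=c["range_z"].reshape(-1,1)
    X=np.hstack([p*z,z]);W=(X-c["t"])@c["R"]
    W[z[:,0]==0]=np.nan
    return W.reshape(*c["range_z"].shape,3)
def onplane(c,u,v,zp):
    p=world(c,np.array(u,float),np.array(v,float))
    d=np.hstack([p,np.ones((len(p),1))])@c["R"];o=-c["R"].T@c["t"]
    return o+d*((zp-o[2])/d[:,2:3])
E
python3 - <<'E'
from h import *
import pickle
d={n:cam(n) for n in("side","top")}
pickle.dump(d,open("d0.pkl","wb"))
for n,c in d.items():
    cv2.imwrite(f"pics/{n}0.png",c["pixels"]); print(n,c["k1"],-c["R"].T@c["t"],c["R"][2])
print(ctrl.sense())
E
```

```text
pics
side -0.055839613288870396 [-0.15276162  0.86493696  0.7060646 ] [ 0.59902635 -0.64012003 -0.48105486]
top 0.04129786966605377 [0.38014242 0.05493111 1.1514421 ] [ 0.19439223  0.00932576 -0.98087955]
{'t': 0.1, 'joints': array([ 1.04681313,  0.33384255,  0.03991632,  1.4662138 , -0.01341375,
        1.34328251, -0.05848429]), 'dq': array([-0.00132014, -0.00096838,  0.00103976, -0.00118337,  0.00011677,
       -0.00015185, -0.00031609]), 'joint_efforts': array([ 4.24208949e-03, -6.60017753e+01,  1.37039736e+00, -4.06475973e+01,
        1.70708739e-02,  8.91023985e-03, -1.27570607e-05]), 'tool_pos': array([ 0.26767868, -0.5918982 ,  0.25249412]), 'tcp_rot': array([[ 9.11146223e-01,  4.12082603e-01, -6.98958359e-04],
       [ 4.12083184e-01, -9.11145295e-01,  1.30422186e-03],
       [-9.94054790e-05, -1.47636581e-03, -9.99998905e-01]]), 'ft_force': array([-0.76009709, -0.7032276 , -0.59419877]), 'ft_torque': array([-0.02425304,  0.01652948, -0.01822969]), 'finger_force': 0.0, 'width': 0.9999527694562071}
```

View pics/top0.png

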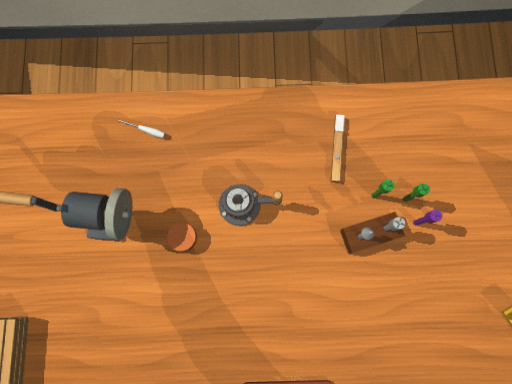

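View pics/side0.png

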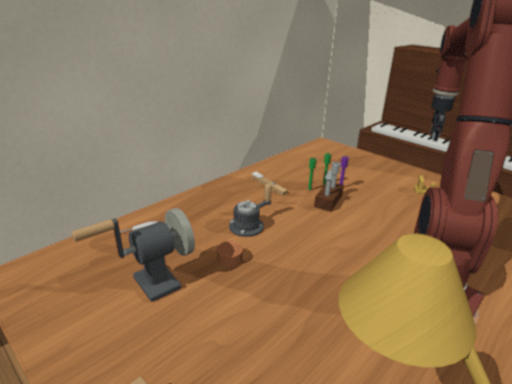

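The top view shows the chuck at about (238,204) with its handle at (277,196). The rack is at (375,233) with tools at (367,233) and (398,224). The green and purple look-alikes are to the right of it, the key lever is at (338,148), and the tin is at (181,237).

```bash
python3 - <<'E'
from h import *
import pickle
d=pickle.load(open("d0.pkl","rb"))
t,s=d["top"],d["side"]
a=cv2.resize(t["pixels"][170:270,320:450],None,fx=4,fy=4,interpolation=cv2.INTER_CUBIC)
b=cv2.resize(t["pixels"][170:240,205:295],None,fx=3,fy=4)
b=cv2.resize(t["pixels"][165:245,205:295],None,fx=3,fy=3)
e=cv2.resize(s["pixels"][140:220,290:360],None,fx=4,fy=4,interpolation=cv2.INTER_CUBIC)
o=np.zeros((600,800,3),np.uint8); o[:400,:520]=a; o[:240,525:795]=b; o[250:570,520:800]=e
cv2.imwrite("pics/crop0.png",o)
W=pts(t)
def blob(name,box,zlo,zhi):
    u0,u1,v0,v1=box; P=W[v0:v1,u0:u1].reshape(-1,3); P=P[(P[:,2]>zlo)&(P[:,2]<zhi)]
    c,r,ang=cv2.minAreaRect((P[:,:2]*1000).astype(np.float32))
    print(name,len(P),"c",np.round(c,1),"size",np.round(r,1),round(ang,1),"med",np.round(np.median(P,0)*1000,1),"zmax",round(P[:,2].max()*1000,1))
blob("bench",(100,160,280,330),-.1,.1)
blob("nose",(205,270,175,235),.080,.1)
blob("sleeve",(205,262,175,235),.068,.1)
blob("flange",(205,262,175,235),.005,.02)
blob("handle",(262,295,180,215),.115,.14)
blob("rack",(335,415,205,260),.04,.054)
blob("toolA",(352,382,215,250),.07,.18)
blob("toolB",(382,410,205,245),.07,.18)
blob("toolAtop",(352,382,215,250),.135,.18)
blob("toolBtop",(382,410,205,245),.135,.18)
blob("tin",(160,205,210,260),.035,.05)
blob("key",(325,350,110,190),.01,.04)
for n,box in(("toolA",(352,382,215,250)),("toolB",(382,410,205,245))):
    u0,u1,v0,v1=box;z=W[v0:v1,u0:u1,2];print(n,np.histogram(z[z>.06],bins=np.arange(.06,.17,.01)))
E
```

```text
bench 2988 c [320.6 420.1] size [169.7 130. ] 88.2 med [319.8 418.9   1.3] zmax 8.6
nose 429 c [587.2 112.5] size [79.9 81.5] 66.5 med [586.8 112.   86.8] zmax 99.2
sleeve 738 c [585.3 110.2] size [93.7 87.6] 49.6 med [586.2 111.4  81.1] zmax 99.2
flange 528 c [588.7 132. ] size [158.2 175.7] 89.6 med [559.5 117.1  12.9] zmax 19.9
handle 75 c [587.7   8. ] size [23.5 23.9] 31.8 med [586.5   8.5 126.9] zmax 132.1
rack 1178 c [ 491.8 -249.3] size [ 70.4 152.5] 15.7 med [ 488.3 -248.1   49. ] zmax 53.9
toolA 128 c [ 481.2 -213.4] size [29.7 28. ] 87.1 med [ 479.5 -208.4  129.9] zmax 154.4
toolB 180 c [ 501.7 -284.4] size [28.1 28.1] 83.4 med [ 500.2 -280.1  147.6] zmax 157.3
toolAtop 42 c [ 480.6 -212.8] size [17.3 14.8] 85.6 med [ 480.4 -210.8  142. ] zmax 154.4
toolBtop 131 c [ 501.7 -284.4] size [28.1 28.1] 83.4 med [ 501.4 -283.5  148.8] zmax 157.3
tin 651 c [495.4 271.8] size [76.2 76.7] 47.6 med [495.3 271.8  42.9] zmax 49.0
key 586 c [ 744.2 -174.9] size [ 24.7 198.4] 82.7 med [ 741.1 -173.9   21.6] zmax 29.1
toolA (array([ 5,  6,  2,  0,  0,  9, 48, 36, 22,  5,  0]), array([0.06, 0.07, 0.08, 0.09, 0.1 , 0.11, 0.12, 0.13, 0.14, 0.15, 0.16,
       0.17]))
toolB (array([ 9,  4,  6,  0,  1, 13, 18, 16, 83, 39,  0]), array([0.06, 0.07, 0.08, 0.09, 0.1 , 0.11, 0.12, 0.13, 0.14, 0.15, 0.16,
       0.17]))
```

View pics/crop0.png

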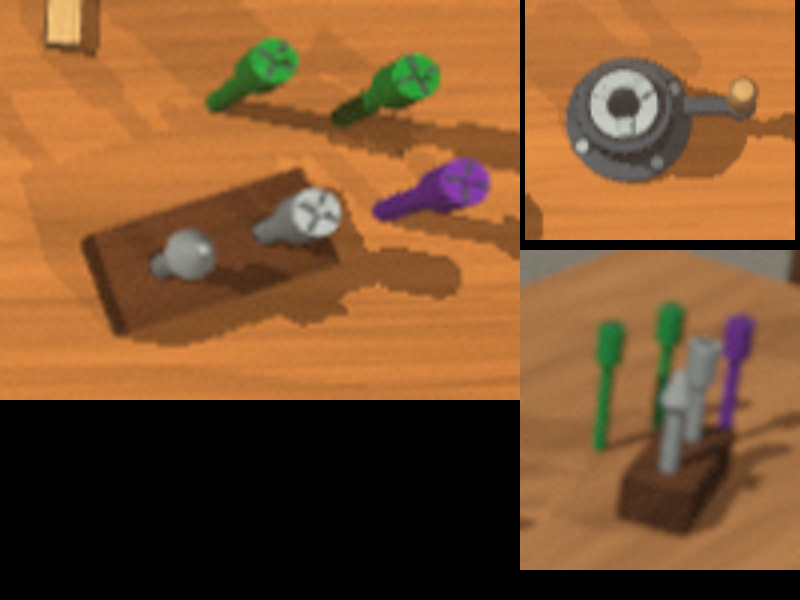

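The crop settles it: the boring cutter (flat head with a cross) is the right-hand rack tool at top pixel (398,224), and the pointed countersink is the left one at (367,233). Next I'll locate the look-alikes and refine the positions of the chuck and head.

```bash
cat >> h.py <<'E'
def totool(s,target):
    d=np.asarray(target)-s["tool_pos"]; return np.round(s["tcp_rot"].T@d*1000,1)
E
python3 - <<'E'
from h import *
import pickle
d=pickle.load(open("d0.pkl","rb"));t=d["top"];im=t["pixels"];W=pts(t)
hsv=cv2.cvtColor(im,cv2.COLOR_BGR2HSV)
for n,(a,b) in {"green":(45,80),"purple":(125,155)}.items():
    m=((hsv[...,0]>a)&(hsv[...,0]<b)&(hsv[...,1]>90)).astype(np.uint8)
    k,l,st,c=cv2.connectedComponentsWithStats(m)
    for i in range(1,k):
        if st[i,4]<30: continue
        P=W[l==i]; top=P[P[:,2]>np.nanmax(P[:,2])-.015]
        print(n,st[i,4],"top",np.round((top[:,:2].min(0)+top[:,:2].max(0))*500),np.round(np.nanmax(P[:,2])*1000))
g=hsv[...,2];s_=hsv[...,1]
def circ(name,mask,box,z):
    u0,u1,v0,v1=box;m=np.zeros_like(mask);m[v0:v1,u0:u1]=mask[v0:v1,u0:u1]
    cs,_=cv2.findContours(m,cv2.RETR_EXTERNAL,cv2.CHAIN_APPROX_NONE)
    c=max(cs,key=cv2.contourArea);h=cv2.convexHull(c)[:,0]
    X=onplane(t,h[:,0],h[:,1],z)[:,:2]*1000
    e=cv2.fitEllipse(X.astype(np.float32)) ; print(name,np.round(e[0],1),np.round(e[1],1), cv2.boundingRect(c))
br=((g>150)&(s_<60)).astype(np.uint8)
circ("noseB",br,(222,256,185,222),.088)
dk=((g<75)).astype(np.uint8)
circ("bore",dk,(230,246,191,209),.092)
circ("cutterhead",br,(388,408,213,236),.147)
E
```

```text
green 157 top [ 600. -270.] 152.0
green 153 top [ 588. -357.] 153.0
purple 206 top [ 519. -380.] 151.0
noseB [586.7 113.5] [58.2 60.7] (227, 188, 22, 23)
bore [584.  112.8] [20.5 24.4] (233, 196, 10, 8)
cutterhead [ 503.4 -285.7] [28.  28.6] (393, 217, 12, 12)
```

Call:
drive_tool([
  [[34,-18,0],[0,0,-8]],
  [[76,-41,0],[0,0,-17]],
  [[118,-64,0],[0,0,-26]],
  [[160,-87,0],[0,0,-35]],
  [[202,-110,0],[0,0,-44]],
  [[244,-133,0],[0,0,-53]],
  [[284,-153,0],[0,0,-62]],
  [[320,-172,0],[0,0,-71]],
  [[340,-183,0],[0,0,-81]],
  [[340,-183,0],[0,0,-81]],
  [[340,-183,0],[0,0,-81]],
], jaw=0.75, squeeze=50)

```text
t: 1.48
tool_pos: [0.5014, -0.2865, 0.253]
tcp_rot: [[-0.26, 0.966, -0.001], [0.966, 0.26, -0.0], [-0.0, -0.001, -1.0]]
ft_force: [-0.7, -0.6, 0.4]
width: 0.75
finger_force: 0.0
```

Call:
drive_tool([
  [[1,1,30],[0,0,0]],
  [[1,1,65],[0,0,0]],
  [[1,1,95],[0,0,0]],
  [[1,1,115],[0,0,0]],
  [[1,1,123],[0,0,0]],
  [[1,1,123],[0,0,0]],
])

```text
t: 2.22
tool_pos: [0.5024, -0.2848, 0.1303]
tcp_rot: [[-0.262, 0.965, -0.001], [0.965, 0.262, 0.0], [0.0, -0.001, -1.0]]
ft_force: [-0.2, 0.1, -0.3]
width: 0.753
finger_force: 0.0
```

Call:
drive_tool([
  [[0,0,0],[0,0,0]],
  [[0,0,0],[0,0,0]],
  [[0,0,0],[0,0,0]],
  [[0,0,0],[0,0,0]],
  [[0,0,0],[0,0,0]],
  [[0,0,0],[0,0,0]],
], jaw=0, squeeze=50)

```text
t: 2.98
tool_pos: [0.5036, -0.2844, 0.1314]
tcp_rot: [[-0.264, 0.964, 0.002], [0.964, 0.264, -0.001], [-0.001, 0.001, -1.0]]
ft_force: [-0.1, -0.4, 5.9]
width: 0.342
finger_force: 49.3
```

Call:
drive_tool([
  [[0,0,-10],[0,0,0]],
  [[0,0,-25],[0,0,0]],
  [[0,0,-50],[0,0,0]],
  [[0,0,-80],[0,0,0]],
  [[0,0,-110],[0,0,0]],
  [[0,0,-140],[0,0,0]],
  [[0,0,-165],[0,0,0]],
  [[0,0,-175],[0,0,0]],
  [[0,0,-175],[0,0,0]],
  [[0,0,-175],[0,0,0]],
])

```text
t: 4.22
tool_pos: [0.5025, -0.284, 0.3041]
tcp_rot: [[-0.264, 0.964, -0.002], [0.964, 0.264, 0.001], [0.001, -0.001, -1.0]]
ft_force: [0.6, -0.2, -4.6]
width: 0.34
finger_force: 49.9
```

Call:
drive_tool([
  [[15,8,0],[0,0,0]],
  [[45,23,0],[0,0,0]],
  [[90,46,0],[0,0,0]],
  [[140,72,0],[0,0,0]],
  [[190,98,0],[0,0,0]],
  [[240,124,0],[0,0,0]],
  [[285,147,0],[0,0,0]],
  [[325,168,0],[0,0,0]],
  [[350,180,0],[0,0,0]],
  [[360,186,0],[0,0,0]],
  [[360,186,0],[0,0,0]],
  [[360,186,0],[0,0,0]],
])

```text
t: 5.72
tool_pos: [0.5871, 0.1107, 0.3052]
tcp_rot: [[-0.263, 0.965, -0.0], [0.965, 0.263, -0.001], [-0.001, -0.001, -1.0]]
ft_force: [0.3, -0.4, -3.1]
width: 0.338
finger_force: 49.9
```

```bash
python3 - <<'E'
from h import *
import pickle
d={n:cam(n) for n in("side","wrist","top")};pickle.dump(d,open("d1.pkl","wb"))
s=ctrl.sense();print(s["tool_pos"],s["width"])
W=pts(d["wrist"])
o=np.hstack([d["wrist"]["pixels"][:, :400],cv2.resize(d["side"]["pixels"][100:292,170:370],(400,384))])
cv2.imwrite("pics/hold.png",o)
# shank slice from side depth
S=pts(d["side"]).reshape(-1,3)
for z0 in(.19,.21,.23,.25,.27,.29,.31):
    m=(abs(S[:,2]-z0)<.008)&(abs(S[:,0]-.586)<.05)&(abs(S[:,1]-.112)<.05);print(z0,m.sum(),np.round(S[m].mean(0)*1000,1))
E
```

```text
[0.58718304 0.11088899 0.30540459] 0.33568188624302464
0.19 18 [581.9 112.8 191.2]
0.21 25 [581.6 113.7 210.8]
0.23 24 [581.5 113.5 229.9]
0.25 22 [581.7 113.4 249.7]
0.27 22 [582.1 114.1 269.8]
0.29 66 [578.8 117.6 291.5]
0.31 89 [578.3 117.1 310. ]
```

View pics/hold.png

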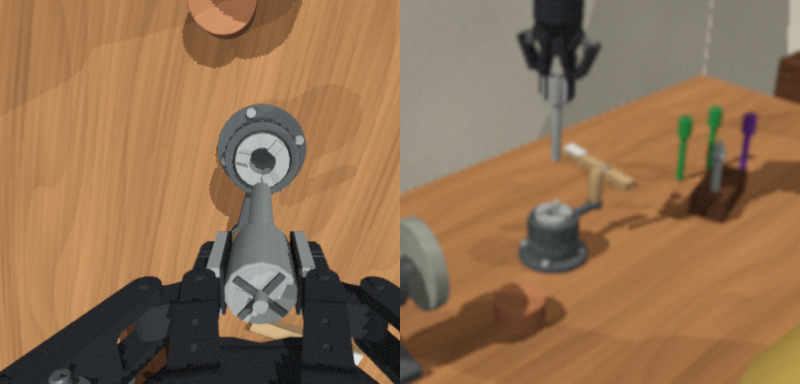

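The cutter hangs upright in the gripper, and the wrist view shows the chuck's bore at about (262,160). I'll measure the axis again with the wrist and side cameras.

```bash
python3 - <<'E'
from h import *
import pickle
d=pickle.load(open("d1.pkl","rb"))
def circ(t,name,mask,box,z):
    u0,u1,v0,v1=box;m=np.zeros_like(mask);m[v0:v1,u0:u1]=mask[v0:v1,u0:u1]
    cs,_=cv2.findContours(m,cv2.RETR_EXTERNAL,cv2.CHAIN_APPROX_NONE)
    c=max(cs,key=cv2.contourArea);h=cv2.convexHull(c)[:,0]
    X=onplane(t,h[:,0],h[:,1],z)[:,:2]*1000
    e=cv2.fitEllipse(X.astype(np.float32)) ; print(name,np.round(e[0],1),np.round(e[1],1), cv2.boundingRect(c))
t=d["wrist"];hsv=cv2.cvtColor(t["pixels"],cv2.COLOR_BGR2HSV);g,s=hsv[...,2],hsv[...,1]
br=((g>130)&(s<60)).astype(np.uint8);circ(t,"wrist nose",br,(228,296,125,178),.088)
dk=((g<75)).astype(np.uint8);circ(t,"wrist bore",dk,(245,282,143,177),.092)
W=pts(t)
for r in(140,145,150):print(np.round(W[r,235:292:8]*1000).tolist())
# flange from depth, wrist + side
for n in("wrist","side"):
    P=pts(d[n]).reshape(-1,3)*1000
    q=P[(abs(P[:,0]-586)<60)&(abs(P[:,1]-112)<60)&(P[:,2]>86)&(P[:,2]<100)][:,:2]
    e=cv2.minEnclosingCircle(q.astype(np.float32));print(n,len(q),np.round(q.mean(0),1),np.round(e[0],1),round(e[1],1))
# shank axis seen by wrist, by depth
P=W.reshape(-1,3)*1000
for z0 in(190,210,230):
    q=P[(abs(P[:,2]-z0)<8)&(abs(P[:,0]-586)<40)&(abs(P[:,1]-112)<40)];print(z0,len(q),np.round(q.mean(0),1) if len(q) else 0)
print("wrist cam",-t["R"].T@t["t"])
E
```

```text
wrist nose [587.1 113.6] [60.2 60.8] (235, 133, 55, 45)
wrist bore [587.3 116.1] [21.7 27. ] (251, 149, 24, 21)
[[553.0, 126.0, 79.0], [561.0, 130.0, 84.0], [570.0, 132.0, 87.0], [578.0, 134.0, 86.0], [587.0, 137.0, 87.0], [595.0, 139.0, 86.0], [609.0, 135.0, 32.0], [613.0, 143.0, 79.0]]
[[554.0, 121.0, 78.0], [563.0, 125.0, 86.0], [571.0, 127.0, 87.0], [580.0, 129.0, 86.0], [588.0, 132.0, 86.0], [596.0, 135.0, 93.0], [605.0, 136.0, 86.0], [615.0, 138.0, 79.0]]
[[554.0, 110.0, 53.0], [564.0, 119.0, 87.0], [573.0, 122.0, 88.0], [583.0, 114.0, 31.0], [593.0, 117.0, 30.0], [598.0, 130.0, 93.0], [606.0, 131.0, 88.0], [616.0, 132.0, 80.0]]
wrist 1599 [586.9 115. ] [587.2 113.2] 30.6
side 98 [583.9 115.4] [585.  114.8] 30.6
190 81 [585.4 115.2 192. ]
210 127 [585.4 115.2 210.2]
230 167 [585.1 115.2 230.6]
wrist cam [0.56676648 0.18276285 0.42683744]
```

Call:
drive_tool([
  [[3,1,15],[0,0,0]],
  [[3,1,35],[0,0,0]],
  [[3,1,55],[0,0,0]],
  [[3,1,72],[0,0,0]],
  [[3,1,82],[0,0,0]],
  [[3,1,82],[0,0,0]],
  [[3,1,82],[0,0,0]],
])

```text
t: 6.75
tool_pos: [0.5876, 0.1156, 0.224]
tcp_rot: [[-0.265, 0.964, 0.001], [0.964, 0.265, 0.0], [0.0, 0.001, -1.0]]
ft_force: [-0.1, 0.4, -3.4]
width: 0.336
finger_force: 50.0
```

```bash
python3 - <<'E'
from h import *
import pickle
d={n:cam(n) for n in("side","wrist")};pickle.dump(d,open("d2.pkl","wb"))
s=ctrl.sense();print(s["tool_pos"],s["width"])
o=np.hstack([cv2.resize(d["wrist"]["pixels"][100:300,160:360],(400,400)),cv2.resize(d["side"]["pixels"][160:260,200:300],(400,400),interpolation=cv2.INTER_CUBIC)])
cv2.imwrite("pics/pre.png",o)
E
```

```text
[0.58766578 0.11557715 0.22416176] 0.33601857655005146
```

View pics/pre.png

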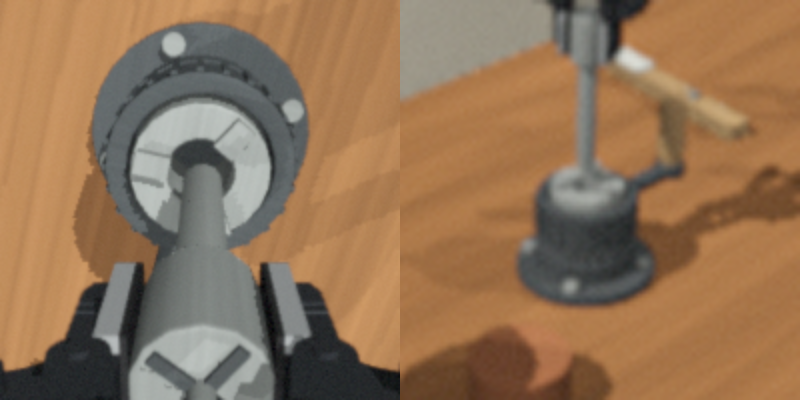

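The foot is hovering just above the bore, at about (203,170) in the wrist crop with the bore at (203,160). I'll check the offset numerically before lowering.

```bash
python3 - <<'E'
from h import *
import pickle
from scipy.optimize import least_squares
d=pickle.load(open("d2.pkl","rb"))
for n in("wrist","side"):
    c=d[n];P=pts(c).reshape(-1,3)*1000;o=-c["R"].T@c["t"]*1000
    near=P[(np.hypot(P[:,0]-587,P[:,1]-114)<45)]
    q=near[(near[:,2]>120)&(near[:,2]<165)]
    q=q[np.hypot(*(q[:,:2]-np.median(q[:,:2],0)).T)<12]
    f=least_squares(lambda x:np.hypot(*(q[:,:2]-x).T)-8,np.median(q[:,:2],0)+8*(np.median(q[:,:2],0)-o[:2])/np.linalg.norm(np.median(q[:,:2],0)-o[:2]),loss="soft_l1")
    print(n,"shank",len(q),np.round(f.x,1),"res",round(np.abs(f.fun).mean(),2))
    q=near[(near[:,2]>83)&(near[:,2]<96)][:,:2];e=cv2.minEnclosingCircle(q.astype(np.float32))
    print(" nose",len(q),np.round(e[0],1),round(e[1],1))
    q=near[(near[:,2]>22)&(near[:,2]<36)];print(" floor pts",len(q),np.round(q.mean(0),1) if len(q) else "", "lowest shank z",np.round(np.sort(near[(near[:,2]>94)&(near[:,2]<120)][:,2])[:5]))
E
```

```text
wrist shank 448 [587.7 114.1] res 0.16
 nose 2530 [587.2 113.1] 30.9
 floor pts 414 [584.9 118.4  30.7] lowest shank z [94. 94. 94. 94. 94.]
side shank 59 [586.9 114.3] res 1.35
 nose 125 [586.6 116. ] 33.1
 floor pts 132 [567.1 132.9  29.1] lowest shank z [ 94.  94.  95.  95. 101.]
```

Call:
drive_tool([
  [[0,0,10],[0,0,0]],
  [[0,0,25],[0,0,0]],
  [[0,0,40],[0,0,0]],
  [[0,0,52],[0,0,0]],
  [[0,0,60],[0,0,0]],
  [[0,0,64],[0,0,0]],
  [[0,0,66],[0,0,0]],
  [[0,0,66],[0,0,0]],
])

```text
t: 7.85
tool_pos: [0.5874, 0.1155, 0.1576]
tcp_rot: [[-0.265, 0.964, 0.0], [0.964, 0.265, 0.0], [-0.0, 0.0, -1.0]]
ft_force: [-0.5, -0.4, -3.3]
width: 0.34
finger_force: 50.0
```

Call:
drive_tool([
  [[0,0,1],[0,0,0]],
  [[0,0,2],[0,0,0]],
  [[0,0,3],[0,0,0]],
  [[0,0,3],[0,0,0]],
  [[0,0,3],[0,0,0]],
])

```text
t: 8.48
tool_pos: [0.5873, 0.1154, 0.1543]
tcp_rot: [[-0.265, 0.964, -0.0], [0.964, 0.265, 0.0], [0.0, -0.0, -1.0]]
ft_force: [0.2, 0.1, -3.2]
width: 0.341
finger_force: 50.0
```

Call:
drive_tool([
  [[0,0,1],[0,0,0]],
  [[0,0,2],[0,0,0]],
  [[0,0,2],[0,0,0]],
  [[0,0,2],[0,0,0]],
])

```text
t: 8.98
tool_pos: [0.5876, 0.1156, 0.1534]
tcp_rot: [[-0.264, 0.964, 0.001], [0.964, 0.264, -0.0], [-0.0, 0.001, -1.0]]
ft_force: [-2.9, -0.6, 6.1]
width: 0.34
finger_force: 50.9
```

Call:
drive_tool([
  [[0,0,0],[0,0,0]],
  [[0,0,0],[0,0,0]],
  [[0,0,0],[0,0,0]],
  [[0,0,0],[0,0,0]],
  [[0,0,0],[0,0,0]],
  [[0,0,0],[0,0,0]],
], jaw=0.7)

```text
t: 9.72
tool_pos: [0.5873, 0.1154, 0.1523]
tcp_rot: [[-0.264, 0.964, -0.0], [0.964, 0.264, 0.0], [0.0, -0.0, -1.0]]
ft_force: [-0.5, -0.3, 0.2]
width: 0.705
finger_force: 0.0
```

Call:
drive_tool([
  [[0,0,-10],[0,0,0]],
  [[0,0,-25],[0,0,0]],
  [[0,0,-50],[0,0,0]],
  [[0,0,-75],[0,0,0]],
  [[0,0,-90],[0,0,0]],
  [[0,0,-90],[0,0,0]],
  [[0,0,-90],[0,0,0]],
])

```text
t: 10.6
tool_pos: [0.5869, 0.1152, 0.2415]
tcp_rot: [[-0.264, 0.964, -0.001], [0.964, 0.264, -0.0], [0.0, -0.001, -1.0]]
ft_force: [0.3, -0.5, -0.8]
width: 0.701
finger_force: 0.0
```

```bash
python3 - <<'E'
from h import *
import pickle
d={n:cam(n) for n in("side","wrist","top")};pickle.dump(d,open("d3.pkl","wb"))
s=ctrl.sense();print(s["tool_pos"],s["width"])
o=np.hstack([cv2.resize(d["wrist"]["pixels"][60:384,94:418],(400,400)),cv2.resize(d["side"]["pixels"][140:260,190:310],(400,400),interpolation=cv2.INTER_CUBIC)])
cv2.imwrite("pics/rel.png",o)
for n in("side","top","wrist"):
    P=pts(d[n]).reshape(-1,3)*1000
    q=P[(abs(P[:,0]-587)<45)&(abs(P[:,1]-113)<45)&(P[:,2]>160)&(P[:,2]<185)]
    print(n,"head",len(q),np.round(q.mean(0),1) if len(q) else "",np.round(q[:,2].max(),1) if len(q) else "")
    q=P[(np.hypot(P[:,0]-587,P[:,1]-113)>85)&(np.hypot(P[:,0]-587,P[:,1]-113)<125)&(P[:,2]>118)&(P[:,2]<136)]
    print(n,"handle",len(q),np.round(q.mean(0),1) if len(q) else "",np.round((q.min(0)+q.max(0))/2,1) if len(q) else "")
E
```

```text
[0.58686382 0.11527765 0.24135698] 0.6950187748219213
side head 54 [582.7 119.7 169.1] 177.7
side handle 28 [583.5  11.4 124.4] [585.9   9.5 124.8]
top head 0  
top handle 0  
wrist head 1602 [586.9 116.3 171. ] 179.8
wrist handle 567 [587.2  11.9 125.6] [587.7  10.1 124.6]
```

View pics/rel.png

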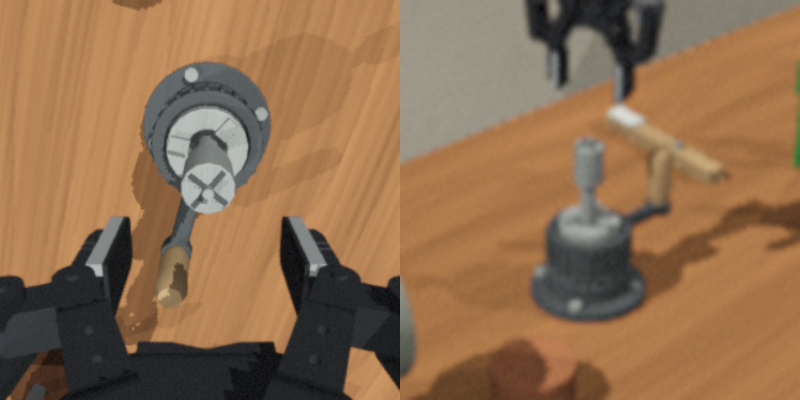

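The cutter stands upright and released at about (205,185) in the wrist crop. The handle is free at about (170,290), with its axis at roughly (587,8) mm.

Call:
drive_tool([
  [[-20,-5,0],[0,0,4]],
  [[-50,-14,0],[0,0,9]],
  [[-80,-22,0],[0,0,14]],
  [[-100,-27,0],[0,0,15]],
  [[-103,-28,0],[0,0,15]],
  [[-103,-28,0],[0,0,15]],
  [[-103,-28,0],[0,0,15]],
])

```text
t: 11.62
tool_pos: [0.5875, 0.0101, 0.2424]
tcp_rot: [[-0.008, 1.0, 0.0], [1.0, 0.008, 0.001], [0.001, 0.0, -1.0]]
ft_force: [-0.1, -1.0, -0.6]
width: 0.703
finger_force: 0.0
```

Call:
drive_tool([
  [[0,0,15],[0,0,0]],
  [[0,0,40],[0,0,0]],
  [[0,0,70],[0,0,0]],
  [[0,0,100],[0,0,0]],
  [[0,0,120],[0,0,0]],
  [[0,0,126],[0,0,0]],
  [[0,0,126],[0,0,0]],
])

```text
t: 12.5
tool_pos: [0.5877, 0.0089, 0.1165]
tcp_rot: [[-0.006, 1.0, 0.0], [1.0, 0.006, 0.0], [0.0, 0.0, -1.0]]
ft_force: [-0.5, 0.9, 0.6]
width: 0.7
finger_force: 0.0
```

Call:
drive_tool([
  [[0,0,0],[0,0,0]],
  [[0,0,0],[0,0,0]],
  [[0,0,0],[0,0,0]],
  [[0,0,0],[0,0,0]],
  [[0,0,0],[0,0,0]],
  [[0,0,0],[0,0,0]],
], jaw=0, squeeze=30)

```text
t: 13.25
tool_pos: [0.5882, 0.0087, 0.1174]
tcp_rot: [[-0.006, 1.0, 0.002], [1.0, 0.006, -0.0], [-0.0, 0.002, -1.0]]
ft_force: [0.0, 0.6, 5.5]
width: 0.282
finger_force: 29.4
```

Call:
drive_tool([
  [[0.4,-9,0],[0,0,5]],
  [[1.6,-18,0],[0,0,10]],
  [[3.6,-27,0],[0,0,15]],
  [[6.3,-36,0],[0,0,20]],
  [[10,-44,0],[0,0,25]],
  [[14,-52.5,0],[0,0,30]],
  [[19,-60,0],[0,0,35]],
  [[24.5,-67.5,0],[0,0,40]],
  [[24.5,-67.5,0],[0,0,40]],
])

```text
t: 14.38
tool_pos: [0.5204, 0.0334, 0.1174]
tcp_rot: [[0.638, 0.77, 0.002], [0.77, -0.638, 0.0], [0.001, 0.001, -1.0]]
ft_force: [0.2, 1.8, 7.7]
width: 0.284
finger_force: 30.1
```

Call:
drive_tool([
  [[0.4,-9,0],[0,0,5]],
  [[1.6,-18,0],[0,0,10]],
  [[3.6,-27,0],[0,0,15]],
  [[5,-32,0],[0,0,18]],
  [[5,-32,0],[0,0,18]],
])

```text
t: 15.0
tool_pos: [0.4994, 0.0575, 0.1174]
tcp_rot: [[0.844, 0.537, 0.002], [0.537, -0.844, 0.0], [0.002, 0.001, -1.0]]
ft_force: [0.3, 2.0, 7.6]
width: 0.281
finger_force: 30.2
```

Call:
drive_tool([
  [[0,-3.7,0],[0,0,2]],
  [[0.3,-7.3,0],[0,0,4]],
  [[0.3,-7.3,0],[0,0,4]],
])

```text
t: 15.38
tool_pos: [0.4959, 0.0635, 0.1174]
tcp_rot: [[0.879, 0.477, 0.002], [0.477, -0.879, 0.0], [0.002, 0.001, -1.0]]
ft_force: [1.1, 0.1, 7.3]
width: 0.284
finger_force: 30.2
```

Call:
drive_tool([
  [[0,-3.7,0],[0,0,2]],
  [[0.3,-7.3,0],[0,0,4]],
  [[0.3,-7.3,0],[0,0,4]],
])

```text
t: 15.75
tool_pos: [0.4927, 0.07, 0.1173]
tcp_rot: [[0.91, 0.414, 0.002], [0.414, -0.91, 0.0], [0.002, 0.001, -1.0]]
ft_force: [1.2, 0.4, 8.1]
width: 0.278
finger_force: 30.2
```

Call:
drive_tool([
  [[0,-3.7,0],[0,0,2]],
  [[0.3,-7.3,0],[0,0,4]],
  [[0.3,-7.3,0],[0,0,4]],
])

```text
t: 16.12
tool_pos: [0.4899, 0.0768, 0.1174]
tcp_rot: [[0.937, 0.349, 0.002], [0.349, -0.937, 0.0], [0.002, 0.001, -1.0]]
ft_force: [1.0, -1.1, 7.4]
width: 0.285
finger_force: 30.2
```

Call:
drive_tool([
  [[0,-3.7,0],[0,0,2]],
  [[0.3,-7.3,0],[0,0,4]],
  [[0.3,-7.3,0],[0,0,4]],
])

```text
t: 16.5
tool_pos: [0.4876, 0.0837, 0.1174]
tcp_rot: [[0.959, 0.283, 0.002], [0.283, -0.959, 0.0], [0.002, 0.001, -1.0]]
ft_force: [0.5, -0.7, 8.1]
width: 0.285
finger_force: 30.2
```

Call:
drive_tool([
  [[0,-3.7,0],[0,0,2]],
  [[0.3,-7.3,0],[0,0,4]],
  [[0.3,-7.3,0],[0,0,4]],
])

```text
t: 16.88
tool_pos: [0.4858, 0.0908, 0.1174]
tcp_rot: [[0.976, 0.216, 0.002], [0.216, -0.976, 0.0], [0.002, 0.0, -1.0]]
ft_force: [0.4, 0.1, 8.3]
width: 0.28
finger_force: 30.3
```

Call:
drive_tool([
  [[0,-3.7,0],[0,0,2]],
  [[0.3,-7.3,0],[0,0,4]],
  [[0.3,-7.3,0],[0,0,4]],
])

```text
t: 17.25
tool_pos: [0.4845, 0.0979, 0.1173]
tcp_rot: [[0.989, 0.147, 0.002], [0.147, -0.989, -0.0], [0.002, 0.0, -1.0]]
ft_force: [-0.2, -0.7, 9.5]
width: 0.282
finger_force: 30.3
```

Call:
drive_tool([
  [[0,-3.7,0],[0,0,2]],
  [[0,-3.7,0],[0,0,2]],
])

```text
t: 17.5
tool_pos: [0.484, 0.1016, 0.1173]
tcp_rot: [[0.994, 0.112, 0.002], [0.112, -0.994, -0.0], [0.002, 0.0, -1.0]]
ft_force: [-0.1, -1.1, 9.3]
width: 0.28
finger_force: 30.3
```

Call:
drive_tool([
  [[0,-3.7,0],[0,0,2]],
  [[0,-3.7,0],[0,0,2]],
])

```text
t: 17.75
tool_pos: [0.4837, 0.1051, 0.1173]
tcp_rot: [[0.997, 0.077, 0.002], [0.077, -0.997, -0.0], [0.002, 0.0, -1.0]]
ft_force: [1.0, -0.6, 8.3]
width: 0.284
finger_force: 30.3
```

Call:
drive_tool([
  [[0,-3.7,0],[0,0,2]],
  [[0,-3.7,0],[0,0,2]],
])

```text
t: 18.0
tool_pos: [0.4834, 0.1086, 0.1173]
tcp_rot: [[0.999, 0.043, 0.002], [0.043, -0.999, -0.0], [0.002, 0.0, -1.0]]
ft_force: [1.0, -0.3, 8.9]
width: 0.279
finger_force: 30.3
```

Call:
drive_tool([
  [[0,-3.7,0],[0,0,2]],
  [[0,-3.7,0],[0,0,2]],
])

```text
t: 18.25
tool_pos: [0.4833, 0.1122, 0.1173]
tcp_rot: [[1.0, 0.008, 0.002], [0.008, -1.0, -0.001], [0.002, 0.001, -1.0]]
ft_force: [1.0, -2.3, 8.1]
width: 0.279
finger_force: 30.3
```

```bash
python3 - <<'E'
from h import *
d={n:cam(n) for n in("side","wrist")}
o=np.hstack([cv2.resize(d["wrist"]["pixels"],(512,384)),cv2.resize(d["side"]["pixels"][150:250,190:265],(288,384),interpolation=cv2.INTER_CUBIC)])
cv2.imwrite("pics/turn.png",o);s=ctrl.sense();print(s["ft_force"],s["ft_torque"],s["joint_efforts"])
E
```

```text
[ 1.1977269  -1.53057906  8.92980591] [-0.58705333 -0.21509822  0.00239143] [-1.16283875e+00 -4.16611326e+01 -3.23958144e+00 -3.13913190e+01
 -8.10414199e-01 -4.80238610e-03 -8.85421992e-02]
```

View pics/turn.png

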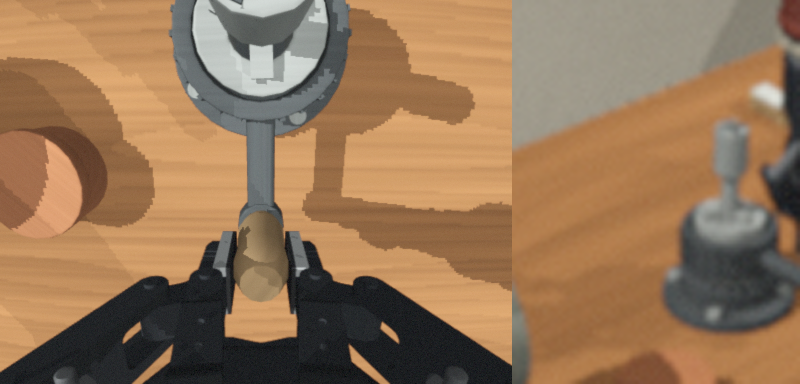

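The handle followed the grip and sits at about (263,255), with the arm pointing straight at the chuck. A jaw is close to the shank and the cutter is still upright, so I'll keep turning.

Call:
drive_tool([
  [[0,-3.7,0],[0,0,2]],
  [[0,-3.7,0],[0,0,2]],
])

```text
t: 18.6
tool_pos: [0.4834, 0.1156, 0.1173]
tcp_rot: [[1.0, -0.027, 0.002], [-0.027, -1.0, -0.001], [0.002, 0.001, -1.0]]
ft_force: [0.7, -3.4, 7.9]
width: 0.282
finger_force: 30.3
```

Call:
drive_tool([
  [[0,-3.7,0],[0,0,2]],
  [[0,-3.7,0],[0,0,2]],
])

```text
t: 18.85
tool_pos: [0.4835, 0.1192, 0.1174]
tcp_rot: [[0.998, -0.062, 0.002], [-0.062, -0.998, -0.001], [0.002, 0.001, -1.0]]
ft_force: [0.2, -3.1, 9.3]
width: 0.281
finger_force: 30.3
```

Call:
drive_tool([
  [[0,-3.7,0],[0,0,2]],
  [[0,-3.7,0],[0,0,2]],
])

```text
t: 19.1
tool_pos: [0.4837, 0.1226, 0.1174]
tcp_rot: [[0.995, -0.097, 0.002], [-0.097, -0.995, -0.001], [0.002, 0.001, -1.0]]
ft_force: [0.6, -4.0, 9.9]
width: 0.288
finger_force: 30.3
```

Call:
drive_tool([
  [[0,-3.7,0],[0,0,2]],
  [[0,-3.7,0],[0,0,2]],
])

```text
t: 19.35
tool_pos: [0.4841, 0.1261, 0.1173]
tcp_rot: [[0.991, -0.132, 0.002], [-0.132, -0.991, -0.002], [0.002, 0.001, -1.0]]
ft_force: [1.3, -4.9, 9.2]
width: 0.281
finger_force: 30.4
```

Call:
drive_tool([
  [[0,-3.7,0],[0,0,2]],
  [[0,-3.7,0],[0,0,2]],
])

```text
t: 19.6
tool_pos: [0.4846, 0.1295, 0.1174]
tcp_rot: [[0.986, -0.167, 0.002], [-0.167, -0.986, -0.002], [0.002, 0.001, -1.0]]
ft_force: [1.2, -6.8, 9.6]
width: 0.282
finger_force: 30.4
```

Call:
drive_tool([
  [[0,-3.7,0],[0,0,2]],
  [[0,-3.7,0],[0,0,2]],
])

```text
t: 19.85
tool_pos: [0.4852, 0.133, 0.1173]
tcp_rot: [[0.98, -0.201, 0.002], [-0.201, -0.98, -0.002], [0.002, 0.002, -1.0]]
ft_force: [0.0, -7.0, 10.0]
width: 0.281
finger_force: 30.5
```

Call:
drive_tool([
  [[0,-3.7,0],[0,0,2]],
  [[0.3,-7.3,0],[0,0,4]],
  [[0.3,-7.3,0],[0,0,4]],
])

```text
t: 20.23
tool_pos: [0.4868, 0.1396, 0.1173]
tcp_rot: [[0.963, -0.269, 0.001], [-0.269, -0.963, -0.003], [0.002, 0.002, -1.0]]
ft_force: [0.3, -9.1, 12.4]
width: 0.282
finger_force: 30.7
```

Call:
drive_tool([
  [[0,-3.7,0],[0,0,2]],
  [[0.3,-7.3,0],[0,0,4]],
  [[0.3,-7.3,0],[0,0,4]],
])

```text
t: 20.6
tool_pos: [0.4887, 0.146, 0.1173]
tcp_rot: [[0.942, -0.336, 0.0], [-0.336, -0.942, -0.004], [0.001, 0.003, -1.0]]
ft_force: [-3.1, -11.5, 14.0]
width: 0.282
finger_force: 30.9
```

```bash
python3 - <<'E'
from h import *
d={n:cam(n) for n in("side","wrist")}
o=np.hstack([cv2.resize(d["wrist"]["pixels"],(512,384)),cv2.resize(d["side"]["pixels"][150:250,190:265],(288,384),interpolation=cv2.INTER_CUBIC)])
cv2.imwrite("pics/turn2.png",o);s=ctrl.sense();print(s["ft_force"],s["ft_torque"])
E
```

```text
[ -3.23472094 -10.00952143  13.5104869 ] [-2.26014939  0.53077454  0.19895428]
```

View pics/turn2.png

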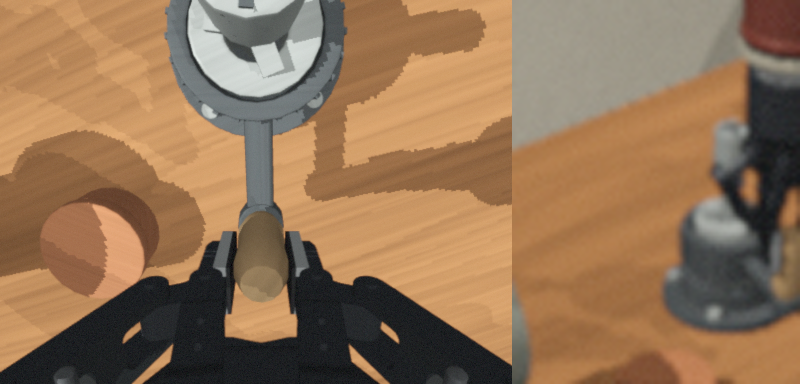

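The jaws are now in contact with the shank and the cutter is upright. The handle resists with about 12 N, so I'll push a little further to clamp it.

Call:
drive_tool([
  [[0,-3.7,0],[0,0,2]],
  [[0.3,-7.3,0],[0,0,4]],
  [[0.3,-7.3,0],[0,0,4]],
])

```text
t: 21.08
tool_pos: [0.4911, 0.1523, 0.1172]
tcp_rot: [[0.916, -0.401, -0.001], [-0.401, -0.916, -0.004], [0.001, 0.004, -1.0]]
ft_force: [-4.8, -11.6, 17.3]
width: 0.28
finger_force: 31.1
```

Call:
drive_tool([
  [[0,-3.7,0],[0,0,2]],
  [[0,-3.7,0],[0,0,2]],
  [[0,-3.7,0],[0,0,2]],
])

```text
t: 21.45
tool_pos: [0.4925, 0.1554, 0.1172]
tcp_rot: [[0.901, -0.433, -0.001], [-0.433, -0.901, -0.005], [0.001, 0.005, -1.0]]
ft_force: [-6.4, -12.2, 17.9]
width: 0.281
finger_force: 31.3
```

Call:
drive_tool([
  [[0,-3.7,0],[0,0,2]],
  [[0.3,-7.3,0],[0,0,4]],
  [[0.3,-7.3,0],[0,0,4]],
  [[0.3,-7.3,0],[0,0,4]],
])

```text
t: 21.95
tool_pos: [0.4955, 0.1615, 0.1172]
tcp_rot: [[0.869, -0.495, -0.002], [-0.495, -0.869, -0.005], [0.001, 0.006, -1.0]]
ft_force: [-8.2, -15.0, 20.4]
width: 0.283
finger_force: 31.5
```

Call:
drive_tool([
  [[0,0,0],[0,0,0]],
  [[0,0,0],[0,0,0]],
  [[0,0,0],[0,0,0]],
  [[0,0,0],[0,0,0]],
], jaw=0.6)

```text
t: 22.45
tool_pos: [0.495, 0.1616, 0.1152]
tcp_rot: [[0.869, -0.495, -0.003], [-0.495, -0.869, -0.005], [-0.001, 0.006, -1.0]]
ft_force: [-0.4, -11.2, 0.4]
width: 0.601
finger_force: 5.0
```

Call:
drive_tool([
  [[0,0,-10],[0,0,0]],
  [[0,0,-30],[0,0,0]],
  [[0,0,-60],[0,0,0]],
  [[0,0,-95],[0,0,0]],
  [[0,0,-130],[0,0,0]],
  [[-30,0,-160],[0,0,0]],
  [[-40,0,-170],[0,0,0]],
  [[-40,0,-170],[0,0,0]],
])

```text
t: 23.45
tool_pos: [0.4608, 0.1852, 0.2863]
tcp_rot: [[0.87, -0.493, 0.001], [-0.493, -0.87, -0.0], [0.001, -0.0, -1.0]]
ft_force: [0.5, 0.9, -0.6]
width: 0.6
finger_force: 0.0
```

```bash
python3 - <<'E'
from h import *
d={n:cam(n) for n in("side","wrist","top")}
o=np.hstack([cv2.resize(d["wrist"]["pixels"],(512,384)),cv2.resize(d["side"]["pixels"][150:250,190:265],(288,384),interpolation=cv2.INTER_CUBIC)])
cv2.imwrite("pics/fin.png",o);s=ctrl.sense();print(s["tool_pos"],s["ft_force"])
for n in("side","wrist","top"):
    P=pts(d[n]).reshape(-1,3)*1000
    r=np.hypot(P[:,0]-587,P[:,1]-113)
    for z0,z1,R in((98,122,20),(135,165,25),(160,185,25)):
        q=P[(r<R)&(P[:,2]>z0)&(P[:,2]<z1)]
        print(n,z0,len(q),np.round(q.mean(0),1) if len(q) else "",np.round(q[:,2].max(),1) if len(q) else "")
    q=P[(r>85)&(r<125)&(P[:,2]>118)&(P[:,2]<136)]
    print(n,"handle",len(q),np.round((q.min(0)+q.max(0))/2,1) if len(q) else "")
E
```

```text
[0.4610605  0.18423589 0.28489302] [-0.08000865 -0.18139534  0.26503238]
side 98 26 [581.6 117.2 110.4] 121.4
side 135 73 [577.7 120.3 149.8] 164.4
side 160 56 [581.9 117.3 168.5] 176.9
side handle 38 [479.5 115.3 123.9]
wrist 98 2 [580.2 116.8  98.8] 99.6
wrist 135 326 [576.5 118.7 150.5] 164.9
wrist 160 421 [577.5 118.2 169.4] 174.4
wrist handle 575 [482.2 112.6 124.6]
top 98 0  
top 135 30 [577.5 109.1 150.6] 164.6
top 160 119 [587.2 112.6 171.1] 179.3
top handle 86 [482.4 113.4 126.1]
```

View pics/fin.png

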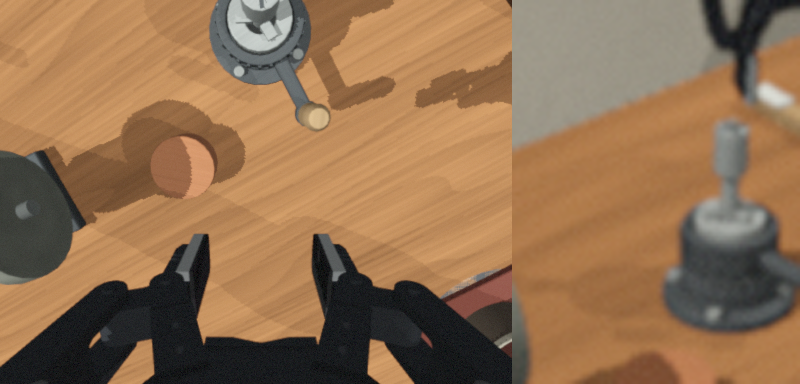

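The cutter stands upright, but on release the handle sprang back to about 90° of turn (wrist pixel (314,117), world (482,113) mm), so the clamp may be slack. I'll grip the handle again, push it in, then ease it back to zero force before letting go.

Call:
drive_tool([
  [[15,14,0],[0,0,-8]],
  [[35,33,0],[0,0,-18]],
  [[50,48,0],[0,0,-27]],
  [[54,51,0],[0,0,-29.5]],
  [[54,51,0],[0,0,-29.5]],
  [[54,51,0],[0,0,-29.5]],
])

```text
t: 24.35
tool_pos: [0.4825, 0.1143, 0.2857]
tcp_rot: [[1.0, -0.004, -0.001], [-0.004, -1.0, 0.0], [-0.001, -0.0, -1.0]]
ft_force: [-0.3, 0.1, 0.4]
width: 0.599
finger_force: 0.0
```

Call:
drive_tool([
  [[0,0,25],[0,0,0]],
  [[0,0,60],[0,0,0]],
  [[0,0,100],[0,0,0]],
  [[0,0,135],[0,0,0]],
  [[0,0,158],[0,0,0]],
  [[0,0,168],[0,0,0]],
  [[0,0,168],[0,0,0]],
])

```text
t: 25.22
tool_pos: [0.4824, 0.1144, 0.1181]
tcp_rot: [[1.0, -0.003, -0.001], [-0.003, -1.0, 0.0], [-0.001, -0.0, -1.0]]
ft_force: [-0.2, -0.4, -0.1]
width: 0.597
finger_force: 0.0
```

Call:
drive_tool([
  [[0,0,0],[0,0,0]],
  [[0,0,0],[0,0,0]],
  [[0,0,0],[0,0,0]],
  [[0,0,0],[0,0,0]],
  [[0,0,0],[0,0,0]],
], jaw=0, squeeze=30)

```text
t: 25.85
tool_pos: [0.4832, 0.114, 0.1195]
tcp_rot: [[1.0, -0.003, 0.002], [-0.003, -1.0, -0.0], [0.002, 0.0, -1.0]]
ft_force: [-1.4, -1.7, 6.6]
width: 0.282
finger_force: 29.4
```

Call:
drive_tool([
  [[0.4,-9,0],[0,0,5]],
  [[1.6,-18,0],[0,0,10]],
  [[1.6,-18,0],[0,0,10]],
  [[1.6,-18,0],[0,0,10]],
])

```text
t: 26.35
tool_pos: [0.4849, 0.1314, 0.1195]
tcp_rot: [[0.984, -0.177, 0.001], [-0.177, -0.984, -0.001], [0.002, 0.001, -1.0]]
ft_force: [-2.4, -4.2, 7.8]
width: 0.283
finger_force: 29.6
```

Call:
drive_tool([
  [[0.4,-9,0],[0,0,5]],
  [[1.6,-18,0],[0,0,10]],
  [[1.6,-18,0],[0,0,10]],
  [[1.6,-18,0],[0,0,10]],
])

```text
t: 26.85
tool_pos: [0.4892, 0.1474, 0.1194]
tcp_rot: [[0.938, -0.346, 0.0], [-0.346, -0.938, -0.003], [0.001, 0.003, -1.0]]
ft_force: [-4.9, -8.3, 11.6]
width: 0.285
finger_force: 30.1
```

Call:
drive_tool([
  [[0.4,-9,0],[0,0,5]],
  [[1,-14.5,0],[0,0,8]],
  [[1,-14.5,0],[0,0,8]],
  [[1,-14.5,0],[0,0,8]],
])

```text
t: 27.35
tool_pos: [0.4946, 0.1598, 0.1194]
tcp_rot: [[0.881, -0.474, -0.001], [-0.474, -0.881, -0.004], [0.001, 0.004, -1.0]]
ft_force: [-8.7, -12.4, 14.9]
width: 0.279
finger_force: 30.5
```

Call:
drive_tool([
  [[0,3.7,0],[0,0,-2]],
  [[0.3,7.3,0],[0,0,-4]],
  [[0.3,7.3,0],[0,0,-4]],
  [[0.3,7.3,0],[0,0,-4]],
])

```text
t: 27.85
tool_pos: [0.4915, 0.1532, 0.1194]
tcp_rot: [[0.911, -0.411, -0.001], [-0.411, -0.911, -0.004], [0.001, 0.004, -1.0]]
ft_force: [-8.4, -12.6, 14.3]
width: 0.283
finger_force: 30.5
```

Call:
drive_tool([
  [[0,3.7,0],[0,0,-2]],
  [[0.3,7.3,0],[0,0,-4]],
  [[0.3,7.3,0],[0,0,-4]],
  [[0.3,7.3,0],[0,0,-4]],
])

```text
t: 28.35
tool_pos: [0.4891, 0.1466, 0.1194]
tcp_rot: [[0.938, -0.347, -0.0], [-0.347, -0.938, -0.004], [0.001, 0.004, -1.0]]
ft_force: [-6.7, -11.2, 12.9]
width: 0.282
finger_force: 30.3
```

Call:
drive_tool([
  [[0,3.7,0],[0,0,-2]],
  [[0.3,7.3,0],[0,0,-4]],
  [[0.3,7.3,0],[0,0,-4]],
  [[0.3,7.3,0],[0,0,-4]],
])

```text
t: 28.85
tool_pos: [0.487, 0.1399, 0.1194]
tcp_rot: [[0.96, -0.28, 0.0], [-0.28, -0.96, -0.003], [0.001, 0.003, -1.0]]
ft_force: [-4.9, -11.2, 11.3]
width: 0.284
finger_force: 30.1
```

Call:
drive_tool([
  [[0,3.7,0],[0,0,-2]],
  [[0.3,7.3,0],[0,0,-4]],
  [[0.3,7.3,0],[0,0,-4]],
  [[0.3,7.3,0],[0,0,-4]],
])

```text
t: 29.35
tool_pos: [0.4855, 0.1332, 0.1194]
tcp_rot: [[0.977, -0.213, 0.001], [-0.213, -0.977, -0.003], [0.001, 0.002, -1.0]]
ft_force: [-3.7, -8.4, 10.7]
width: 0.284
finger_force: 29.9
```

```bash
python3 - <<'E'
from h import *
for n in("side","wrist"):
    P=pts(cam(n)).reshape(-1,3)*1000
    r=np.hypot(P[:,0]-587,P[:,1]-113)
    q=P[(r>60)&(r<90)&(P[:,2]>57)&(P[:,2]<72)]
    print(n,"arm",len(q),np.round(q.mean(0),1) if len(q) else "",np.round(np.degrees(np.arctan2(*(q.mean(0)[:2]-[587.2,113.3])[::-1])),1) if len(q) else "")
s=ctrl.sense();print(s["tool_pos"],s["ft_force"],s["ft_torque"])
E
```

```text
side arm 32 [515.1 131.3  64.5] 166.0
wrist arm 1359 [513.8 126.9  66.7] 169.5
[0.48550745 0.13316843 0.11945062] [ -4.01022548 -10.3979909   10.02716054] [-2.08203504  0.7201367  -0.08498784]
```

Call:
drive_tool([
  [[0,3.7,0],[0,0,-2]],
  [[0.3,7.3,0],[0,0,-4]],
  [[0.3,7.3,0],[0,0,-4]],
  [[0.3,7.3,0],[0,0,-4]],
])

```text
t: 29.95
tool_pos: [0.4844, 0.1263, 0.1194]
tcp_rot: [[0.99, -0.144, 0.001], [-0.144, -0.99, -0.002], [0.001, 0.002, -1.0]]
ft_force: [-2.3, -8.1, 9.0]
width: 0.281
finger_force: 29.8
```

Call:
drive_tool([
  [[0,3.7,0],[0,0,-2]],
  [[0,3.7,0],[0,0,-2]],
  [[0,3.7,0],[0,0,-2]],
])

```text
t: 30.32
tool_pos: [0.484, 0.1229, 0.1195]
tcp_rot: [[0.994, -0.109, 0.001], [-0.109, -0.994, -0.002], [0.002, 0.002, -1.0]]
ft_force: [-1.4, -7.4, 7.6]
width: 0.281
finger_force: 29.8
```

Call:
drive_tool([
  [[0,3.7,0],[0,0,-2]],
  [[0,3.7,0],[0,0,-2]],
  [[0,3.7,0],[0,0,-2]],
])

```text
t: 30.7
tool_pos: [0.4838, 0.1193, 0.1195]
tcp_rot: [[0.997, -0.074, 0.002], [-0.074, -0.997, -0.002], [0.002, 0.001, -1.0]]
ft_force: [-1.4, -6.2, 6.2]
width: 0.282
finger_force: 29.7
```

Call:
drive_tool([
  [[0,2,0],[0,0,-1]],
  [[0,3.7,0],[0,0,-2]],
  [[0,3.7,0],[0,0,-2]],
  [[0,3.7,0],[0,0,-2]],
])

```text
t: 31.2
tool_pos: [0.4836, 0.1161, 0.1195]
tcp_rot: [[0.999, -0.039, 0.002], [-0.039, -0.999, -0.001], [0.002, 0.001, -1.0]]
ft_force: [-0.2, -5.5, 6.4]
width: 0.284
finger_force: 29.6
```

```bash
cat > m.py <<'E'
from h import *
s=ctrl.sense();print(np.round(s["tool_pos"]*1000,1),np.round(s["ft_force"],1))
for n in("wrist","top"):
    P=pts(cam(n)).reshape(-1,3)*1000
    r=np.hypot(P[:,0]-587,P[:,1]-113)
    q=P[(r>60)&(r<88)&(P[:,2]>57)&(P[:,2]<72)]
    print(n,len(q),[round(float(v),2) for v in (np.degrees(np.arctan2(*(q.mean(0)[:2]-[587.2,113.3])[::-1])),)] if len(q) else "")
E
python3 m.py
```

```text
[483.6 116.1 119.5] [-0.2 -5.5  6.4]
wrist 1278 [178.88]
top 0
```

Call:
drive_tool([
  [[0,0,0],[0,0,0]],
  [[0,0,0],[0,0,0]],
  [[0,0,0],[0,0,0]],
  [[0,0,0],[0,0,0]],
], jaw=0.42)

```text
t: 31.8
tool_pos: [0.4825, 0.1174, 0.1183]
tcp_rot: [[0.999, -0.037, -0.0], [-0.037, -0.999, 0.0], [-0.0, -0.0, -1.0]]
ft_force: [0.4, 0.1, 0.6]
width: 0.422
finger_force: 0.0
```

```bash
python3 m.py
```

```text
[482.5 117.4 118.3] [0.4 0.1 0.6]
wrist 1298 [-179.57]
top 0
```

Call:
drive_tool([
  [[0,0,0],[0,0,0]],
  [[0,0,0],[0,0,0]],
  [[0,0,0],[0,0,0]],
], jaw=0.65)

```text
t: 32.28
tool_pos: [0.4826, 0.1172, 0.1183]
tcp_rot: [[0.999, -0.038, -0.0], [-0.038, -0.999, 0.0], [-0.0, -0.0, -1.0]]
ft_force: [0.7, -0.1, 0.4]
width: 0.651
finger_force: 0.0
```

```bash
python3 m.py
```

```text
[482.6 117.2 118.3] [ 0.7 -0.1  0.4]
wrist 1298 [-179.56]
top 0
```

Call:
drive_tool([
  [[0,-5,0],[0,0,0]],
  [[0,-8,0],[0,0,0]],
  [[0,-10,0],[0,0,0]],
])

```text
t: 32.75
tool_pos: [0.483, 0.1276, 0.1183]
tcp_rot: [[0.999, -0.037, -0.0], [-0.037, -0.999, 0.0], [-0.0, -0.0, -1.0]]
ft_force: [0.1, -0.9, 0.3]
width: 0.649
finger_force: 0.0
```

Call:
drive_tool([
  [[0,-2,0],[0,0,0]],
])

```text
t: 32.88
tool_pos: [0.483, 0.1285, 0.1182]
tcp_rot: [[0.999, -0.038, -0.0], [-0.038, -0.999, -0.001], [-0.0, 0.001, -1.0]]
ft_force: [-0.7, -6.0, 1.4]
width: 0.646
finger_force: 3.0
```

Call:
drive_tool([
  [[0,-2,0],[0,0,0]],
])

```text
t: 33.0
tool_pos: [0.483, 0.1297, 0.1182]
tcp_rot: [[0.999, -0.039, -0.001], [-0.039, -0.999, -0.002], [-0.001, 0.002, -1.0]]
ft_force: [-2.8, -6.9, 3.1]
width: 0.646
finger_force: 3.4
```

Call:
drive_tool([
  [[0,-2,0],[0,0,0]],
])

```text
t: 33.12
tool_pos: [0.4828, 0.1314, 0.1181]
tcp_rot: [[0.999, -0.039, -0.001], [-0.039, -0.999, -0.002], [-0.001, 0.002, -1.0]]
ft_force: [-2.9, -7.1, 3.4]
width: 0.653
finger_force: 3.7
```

Call:
drive_tool([
  [[0,-2,0],[0,0,0]],
])

```text
t: 33.25
tool_pos: [0.4827, 0.1332, 0.1181]
tcp_rot: [[0.999, -0.039, -0.002], [-0.039, -0.999, -0.003], [-0.002, 0.003, -1.0]]
ft_force: [-3.9, -7.4, 3.5]
width: 0.648
finger_force: 4.0
```

```bash
python3 m.py
```

```text
[482.7 133.2 118.1] [-3.9 -7.4  3.5]
wrist 1331 [177.58]
top 0
```

Call:
drive_tool([
  [[0,0.7,0],[0,0,0]],
  [[0,1.4,0],[0,0,0]],
  [[0,2.1,0],[0,0,0]],
  [[0,2.8,0],[0,0,0]],
  [[0,3.5,0],[0,0,0]],
  [[0,4.2,0],[0,0,0]],
  [[0,5,0],[0,0,0]],
  [[0,6,0],[0,0,0]],
])

```text
t: 34.35
tool_pos: [0.4832, 0.1294, 0.1185]
tcp_rot: [[0.999, -0.038, 0.0], [-0.038, -0.999, 0.0], [0.0, -0.0, -1.0]]
ft_force: [-0.1, 0.1, -0.0]
width: 0.646
finger_force: 0.0
```

Call:
drive_tool([
  [[0,1,0],[0,0,0]],
  [[0,2,0],[0,0,0]],
  [[0,4,0],[0,0,0]],
  [[0,7,0],[0,0,0]],
  [[0,12,0],[0,0,0]],
  [[0,12,0],[0,0,0]],
])

```text
t: 35.1
tool_pos: [0.4826, 0.1166, 0.1183]
tcp_rot: [[0.999, -0.039, -0.0], [-0.039, -0.999, -0.0], [-0.0, 0.0, -1.0]]
ft_force: [-0.3, 0.1, -0.4]
width: 0.652
finger_force: 0.0
```

```bash
python3 m.py
```

```text
[482.6 116.6 118.3] [-0.3  0.1 -0.4]
wrist 1298 [-179.54]
top 0
```

Call:
drive_tool([
  [[0,0,-15],[0,0,0]],
  [[0,0,-40],[0,0,0]],
  [[0,0,-75],[0,0,0]],
  [[0,0,-110],[0,0,0]],
  [[-15,0,-140],[0,0,0]],
  [[-30,0,-160],[0,0,0]],
  [[-30,0,-160],[0,0,0]],
  [[-30,0,-160],[0,0,0]],
])

```text
t: 36.2
tool_pos: [0.4527, 0.1183, 0.2782]
tcp_rot: [[0.999, -0.038, 0.0], [-0.038, -0.999, -0.0], [0.0, 0.0, -1.0]]
ft_force: [-0.2, 0.1, -0.6]
width: 0.652
finger_force: 0.0
```

```bash
python3 - <<'E'
from h import *
d={n:cam(n) for n in("side","wrist","top")}
o=np.hstack([cv2.resize(d["wrist"]["pixels"][0:240,150:400],(400,384)),cv2.resize(d["side"]["pixels"][140:260,190:315],(400,384),interpolation=cv2.INTER_CUBIC)])
cv2.imwrite("pics/last.png",o);s=ctrl.sense();print(s["tool_pos"],s["ft_force"],s["dq"].round(3))
for n in("side","wrist","top"):
    P=pts(d[n]).reshape(-1,3)*1000
    r=np.hypot(P[:,0]-587,P[:,1]-113)
    for z0,z1,R in((98,122,20),(166,185,25)):
        q=P[(r<R)&(P[:,2]>z0)&(P[:,2]<z1)]
        print(n,z0,len(q),np.round(q.mean(0),1) if len(q) else "",np.round((q.min(0)+q.max(0))/2,1) if len(q) else "")
E
```

```text
[0.45257162 0.11817246 0.27746904] [-0.42044973 -0.7279555   0.07957953] [ 0.001  0.001  0.    -0.001 -0.001  0.002 -0.001]
side 98 26 [582.1 117.  110.1] [582.6 115.7 110.3]
side 166 39 [583.3 115.7 171. ] [585.7 113.7 172.4]
wrist 98 0  
wrist 166 924 [580.6 112.9 171.3] [580.2 112.7 172.4]
top 98 0  
top 166 1 [593.5  99.5 169.5] [593.5  99.5 169.5]
```

View pics/last.png

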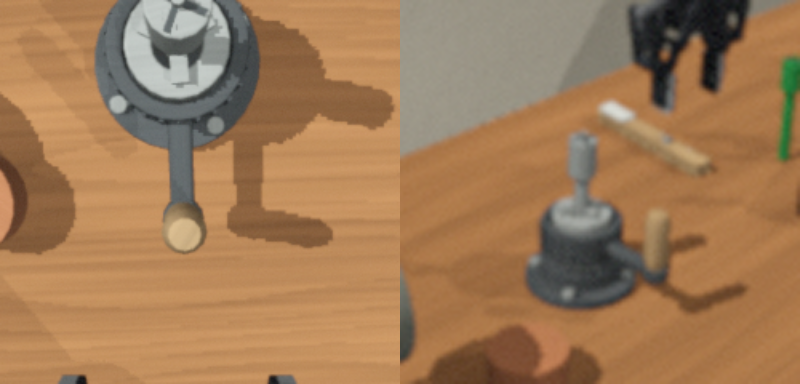

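The last view shows the cutter upright in the closed jaws at about (583,170) in the side crop, the handle at rest at (655,240), and the gripper clear of everything. I'm handing the job in.

```bash
python3 -c "
from station import ctrl
print(ctrl.finish_job())"
```

```text
the job is handed in; nothing more can be done
None
```

I handed the job in with the boring cutter upright on the floor of the chuck's bore, the jaws closed on its shank and the gripper clear; the handle eased back to about 90° when released, so the clamp force is inferred from the handle's resistance rather than measured, and no verdict came back.

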